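Fit the large-window filter slide in the bench photometer

TASK

Throw the photometer's hood right back, then take the filter slide with the large round window off the hanging stand - raise it until the stud's head stands in the wide end of its keyhole, then draw it off. Push it down into the photometer's slot, past the sprung side ball, until it clicks fully home, let go, and shut the hood again. Leave the other two slides hanging and everything else where it stands.

Things in the scene. Friction and masses are not known exactly. Their poses are not given: they have to be found in the camera images.
- slide_large: Filter slide with the LARGE round window (28 mm): the one to fit. Aluminium plate 50 wide (y) x 8 thick (x) x 78 tall under a narrower grip; about 90 g. Origin: middle of its bottom edge, z up. Bottom corners chamfered 3.5 wide x 7 high. Both y edges have a notch 10 high for the ball, centred 24 above the bottom; it may go in either way round. Hangs on any of the three studs.
- large_grip (a point): Middle of that slide's black grip block, 34 wide (y) x 12 thick (x) x 26 tall, 78 to 104 above the slide's origin. The plate's shoulders stand 8 mm out on both y sides right below it, so fingertips on the 34 mm width end above 78.
- large_keyhole (a point): Centre of the wide (16 mm) hole of that slide's keyhole, 54 above its origin. A slot 7 wide runs UP from it to 70 above the origin. At the start the stud lies in the slot's top end, 67.5 above the origin.
- slide_small: Filter slide with a SMALL round window (12 mm). Else shaped and hung like slide_large. Leave it hanging.
- slide_square: Filter slide with a SQUARE window (20 mm). Else shaped and hung like slide_large. Leave it hanging.
- stand: Heavy fixed hanging stand, base 260 (y) x 90 (x), 14 high, origin under its middle. A bar along y (front face at x +10, z 72.5 to 98.5) carries three headed studs at y -84, 0, +84. On each hangs a slide, upright, its axes along the stand's, its origin at x +3 and z 25; grips stand clear above the bar. Which slide hangs where varies.
- middle_stud (a point): Front of the middle stud's head, 6 mm in front of the stand's origin, 92.5 high. Studs point to the stand's -x: shank 5 mm, head 10 mm across and 3 thick. To take a slide off: raise it 13.5 mm (11 to 16 will pass) so that the head stands in the wide hole, then draw it straight to the stand's -x, 16 mm or more.
- photometer: Fixed bench photometer; origin on the bench under the middle of its slot, x to its back, y along the slot. Front to back: receiver head (x -115 to -36, up to 78 high), black slot block (x +-23, y +-36, flat top 104 high), lamp house (x 32 to 128, y +-50, 94 high). A brass ball plunger stands out of the block's +y side to y 50.
- slot_mouth (a point): Middle of the slot's mouth in the block's top, 104 above the bench; axes as the photometer's. Slot 51.5 along y, 9.6 along x, mouth flared 4 mm on every side, 76 deep: a slide that is home keeps its shoulders 2 mm above the block's top.
- slot_floor (a point): Middle of the slot's floor, 76 below its mouth: the slide's origin stands here when home.
- ball (a joint): Sprung ball in the slot's +y wall, 24 above its floor: metres pressed back. 0 free (stands 4.2 mm out of the wall), about 0.0027 while a slide's edge rides on it, under 0.0005 when sprung into the notch. A slide just let down stops on it some 20 mm short of home; a downward push of 8 to 15 N takes it on to the floor.
- hood (a joint): White hood over the slot, 48 (x) x 64 (y) x 36 high, hinged at its rear lower edge. Rad: 0 shut; 1.6 thrown right back over the lamp house, where it reaches 36 mm behind the hinge and 48 above the block's top (bar 73). Light (80 g), damped; beyond about 0.95 it falls open by itself, below about 0.8 it falls shut. Swing it by its bar; a level push jams.
- hood_hinge (a point): Middle of the hood's hinge line, which runs along the photometer's y, 23 mm behind the slot's middle, 104 above the bench.
- hood_bar (a point): Middle of the hood's finger bar, a round bar 10 mm thick and 34 long parallel to the hinge, on a stem, its middle 20 mm off the hood's front. Shut: 68 mm in front of the hinge and 22 above the block's top; open: on top, 67 above it, 24 behind the hinge. It can be pinched by its two ends from above and turns between the fingertips.
- stain_bottle: Amber dropper bottle with black teat, 42 mm across, 100 tall. Stays where it is; origin under its middle.
- coverslips: Small blue and white coverslip box, 30 x 38 x 16 mm. Stays where it is; origin under its middle.
- beaker: Small glass beaker, 45 mm across, 57 tall. Stays where it is; origin under its middle.
- petri: Small petri dish, 58 mm across, 15 tall. Stays where it is; origin under its middle.
- slide_carton: Red and white carton of slides, 52 x 86 x 36 mm. Stays where it is; origin under its middle.

How it is judged:
On the way, in this order (a step that is already met when the one before it is completed fails the run):
1. the hood is thrown right back (value of joint hood above 1.4 rad), for 0.2 s.
2. the slide with the large round window is off its stud, carried upright (distance of slide_large from where it was at the start of the episode above 0.06 m and angle between slide_large's own z axis and vertical below 0.35 rad and contact force between the fingers and slide_large above 1 N), for 0.2 s.
3. the slide is fully home in the slot and the ball has sprung into its notch (z of slide_large in the frame of slot_floor below 0.0025 m and horizontal distance between slide_large and slot_floor below 0.003 m and angle between slide_large's own z axis and vertical below 0.06 rad and angle between the y axis of slide_large and the y axis of photometer, either way round below 0.08 rad and value of joint ball below 0.0009 m), for 0.2 s.
At the end, for the whole second after the job is handed in: The large-window slide stands fully home in the slot (its bottom within 2.5 mm of the slot's floor, within 3 mm of the middle, upright), the ball sprung into its notch (less than 0.9 mm pressed), at rest; the hood is shut (under 0.05 rad); the two other slides hang where they hung (within 15 mm) (all of step 3 and value of joint hood below 0.05 rad and linear speed of slide_large below 0.01 m/s and distance of each of slide_small, slide_square from where it was at the start of the episode below 0.015 m); the robot touches nothing.
It fails at once if another filter slide is knocked out of its place (more than 30 mm) (distance of any of slide_small, slide_square from where it was at the start of the episode above 0.03 m).
It fails at once if a bystander on the bench is shifted or knocked over (more than 30 mm) (distance of any of stain_bottle, coverslips, beaker, petri, slide_carton from where it was at the start of the episode above 0.03 m).
It also fails if it takes over 58 s, if anything falls off the work surface, if the arm or the gripper's body presses on something with over 40 N, if the wrist force passes 120 N, or if a joint passes its speed limit or range.

ROBOT

A 6-joint arm with a two-finger parallel gripper is mounted at the origin on a cart in front of the work surface, level with it; the furniture and walls round the work are solid. World frame = base frame: x ahead of the robot, y to its left, z up, the work surface at z = 0. Lengths are in m, angles in rad, forces in N, time in s.
With the tool pointing down it reaches from about 0.3 to 0.85 m from the base axis. Payload 4.2 kg.
Tool frame: the origin (TCP) lies midway between the tips of the shut fingers; the grasp point (between the pads) lies 19 mm behind it (bot.grasp_offset is the distance from the TCP to the grasp point, in m); z points along the fingers, y is the line along which they close (so a half turn about z gives the same grasp; the last joint's range is limited). The gripper opens to 91 mm and grips with 3 to 60 N. Pads are 32 mm wide; open, the fingers measure 118 mm over their backs; the gripper's body (76 mm by 178 mm) begins 60 mm behind the grasp point.
Start: joints at [-1.204, 0.32, 1.565, -0, 1.257, -0.02], TCP at [0.217, -0.533, 0.178] pointing down, gripper open.
Joint ranges: [-3.11, 3.11], [-0.84, 2.01], [0.21, 2.61], [-1.34, 4.49], [0.05, 2.63], [-2.56, 2.56]. Speed limits (rad/s): [2.57, 2.57, 3.14, 3.14, 3.14, 3.14].

INTERFACE

Orientations are given as a unit quaternion [x, y, z, w].
In Python, from plant import bot gives the robot as it stands.
- The arm moves only by the tool drive_tool, never from a script. Its argument "plan" is a list of rows, each a list of 3 entries, a list of its own where there are three numbers: the turn, a rotation vector about the tool's x, y, z in degrees, then the shift along the tool's x, y, z in m, then the opening, from -1 (shut) to 1 (fully open). In form: [[[rx, ry, rz], [x, y, z], gripper], ...]. A call has 1 to 20 rows; each row is the pose to reach, as a shift and turn from the pose commanded when the call began, along the tool's axes at that moment; what a row does not reach only later rows make up. A row lasts 1/8 s, in which the tool goes at most 62.5 mm and 10.7 degrees, less where a joint would pass 70% of its speed; a pose out of reach is approached as far as the arm can. A call with a gripper value outside its range is refused whole. The fingers move at their own pace and stop on an object; "force" is the grip in N (left out, the last holds). Time passes only in rows, so rows that repeat a pose let the fingers close. It gives the time, the measured TCP pose, the force, the opening and the grip force at its end, in the units of the state.
- bot.get_state(): the state, without advancing time (a new reading comes with each control period).
- bot.grab_frame(name): name is "side" or "top"; returns the picture (400x640x3 uint8, blue, green, red); there is no depth.
- bot.camera_info(name): a dict with "fovy" (degrees; the focal length in pixels is half the picture's height over the tangent of half this angle, whatever the lens; pixels are square), "cx", "cy" (the principal point, pixels), "pose" (4x4, takes a point from camera to world coordinates). Camera axes: x right, y down, z forward; pixel columns grow to the right and rows downward; lengths in m; the calibration is good to about 2 mm. A picture is of the moment at which its call begins. camera_info takes no time and is no camera call.
- bot.hand_in(): hands the job in; it is judged then, once.
The state is a dict: "time": time; "qpos": joint angles; "joint_velocities": joint speeds; "effort": joint torques, N m; "position": TCP position; "orientation": TCP orientation; "wrist_force": force on the tool from outside, world axes, zero at the start; "moment": the same for the moment, N m; "width": opening from 0.0 (shut) to 1.0 (fully open); "gripper_force": force on a finger pad.
Only numpy, scipy, OpenCV 4.12 (cv2) and the standard library are available. Lean on these libraries where they do the work, as an engineer would, in place of code of your own. Each camera call takes 0.05 s, during which the arm holds its last target. There are 200 camera calls.

## Working session

There is one attempt and no reset: what is moved stays moved. The work goes in short steps, Python scripts to look and compute and a tool call to move; the robot and the scene stay as the last step left them, time stands still between calls to the robot, and variables do not carry over. Pictures are saved under pics/ and viewed, at most 10 in all, crops included, and the job is handed in when it is done.

Besides the shell and the picture viewer there is one more tool, called after ">>>" by a JSON object that holds its "method" and its "body", one argument or row to a line. drive_tool: Moves the arm, as the interface text tells. Its arguments: {"type":"object","properties":{"plan":{"type":"array","items":{"type":"array"}},"force":{"type":"number"}},"required":["plan"]}

```bash
mkdir -p pics; ls; python3 - <<'E'
from plant import bot
import cv2,numpy as np
np.set_printoptions(precision=4,suppress=True)
for n in("side","top"):
    cv2.imwrite(f"pics/{n}0.png",bot.grab_frame(n)); print(n,bot.camera_info(n))
print(bot.get_state(),bot.grasp_offset)
E
```

```text
pics
side {'fovy': 51.89060245146067, 'cx': 321.53481468149425, 'cy': 198.69238502864914, 'pose': array([[-0.8207, -0.237 ,  0.5199, -0.1146],
       [-0.5707,  0.2962, -0.7658,  0.9115],
       [ 0.0275, -0.9253, -0.3783,  0.5577],
       [ 0.    ,  0.    ,  0.    ,  1.    ]])}
top {'fovy': 55.31768183700738, 'cx': 317.00134688615265, 'cy': 197.91202442759942, 'pose': array([[-0.4086, -0.8741,  0.2628,  0.2186],
       [-0.9127,  0.3942, -0.1078,  0.1065],
       [-0.0093, -0.2839, -0.9588,  1.2886],
       [ 0.    ,  0.    ,  0.    ,  1.    ]])}
{'time': 0.1, 'qpos': array([-1.204 ,  0.3202,  1.5655, -0.    ,  1.2574, -0.02  ]), 'joint_velocities': array([-0.0004, -0.0026, -0.0033, -0.0005, -0.0004, -0.001 ]), 'effort': array([ -0.0002, -41.3332, -23.2509,   0.0728,   0.0421,  -0.0001]), 'position': array([ 0.2167, -0.5321,  0.1772]), 'orientation': array([ 0.9814,  0.1922, -0.0001, -0.0007]), 'wrist_force': array([-0.2358,  0.0803, -0.0337]), 'moment': array([ 0.0483, -0.0127,  0.0008]), 'gripper_force': 0.0, 'width': 0.9981826484945043} 0.0188
```

View pics/side0.png

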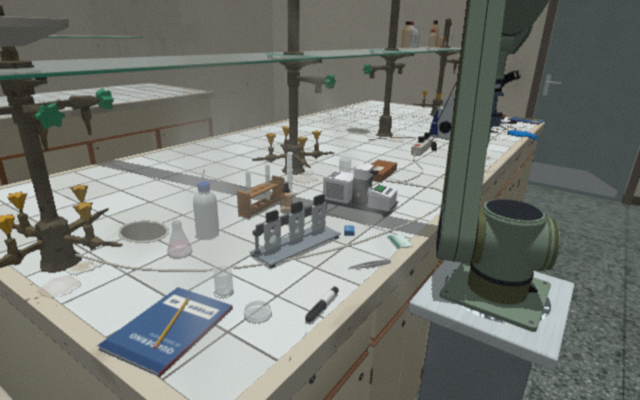

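View pics/top0.png

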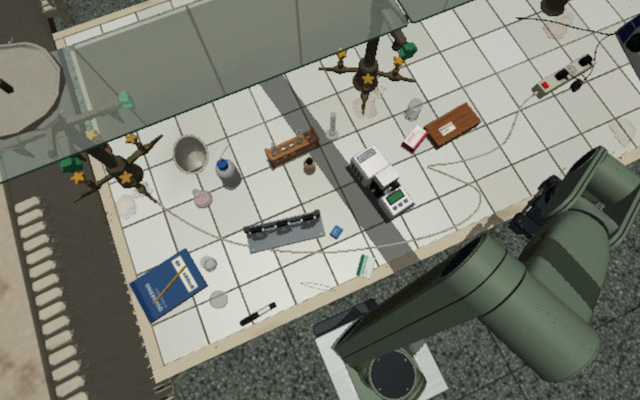

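```bash
python3 - <<'E'
import cv2,numpy as np
s=cv2.imread("pics/side0.png");t=cv2.imread("pics/top0.png")
def c(im,x,y,w=100,h=75): return cv2.resize(im[y:y+h,x:x+w],(400,300),interpolation=cv2.INTER_CUBIC)
cv2.imwrite("pics/m0.png",np.vstack([np.hstack([c(s,245,190),c(s,312,148)]),np.hstack([c(t,235,195),c(t,335,143)])]))
E
```

```text
(no output)
```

View pics/m0.png

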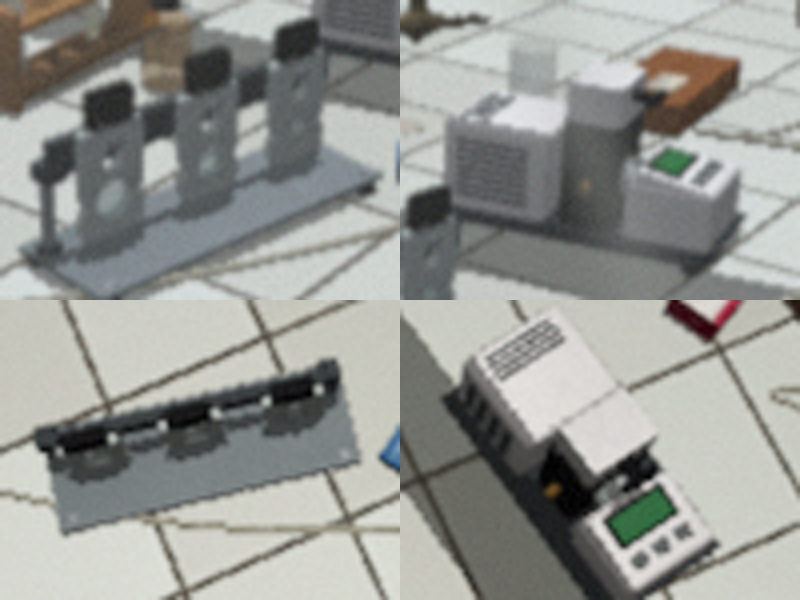

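```bash
cat > h.py <<'E'
import numpy as np,cv2
from scipy.optimize import least_squares
from plant import bot
CI={n:bot.camera_info(n) for n in("side","top")}
def proj(n,P):
    c=CI[n];T=np.linalg.inv(c["pose"]);q=np.atleast_2d(P)@T[:3,:3].T+T[:3,3]
    f=200/np.tan(np.radians(c["fovy"]/2));return np.c_[c["cx"]+f*q[:,0]/q[:,2],c["cy"]+f*q[:,1]/q[:,2]]
def place(p,L):
    L=np.atleast_2d(L)/1000.;c,s=np.cos(p[2]),np.sin(p[2])
    return np.c_[p[0]+c*L[:,0]-s*L[:,1],p[1]+s*L[:,0]+c*L[:,1],L[:,2]]
def fit(obs,p0): # obs: (cam,local mm,pixel)
    r=lambda p:np.concatenate([(proj(n,place(p,l))[0]-u) for n,l,u in obs])
    s=least_squares(r,p0,loss="soft_l1");return s.x,r(s.x).reshape(-1,2)
def box(x0,x1,y0,y1,z0,z1):
    v=[(x,y,z) for x in(x0,x1) for y in(y0,y1) for z in(z0,z1)]
    return [(a,b) for i,a in enumerate(v) for b in v[i+1:] if sum(p!=q for p,q in zip(a,b))==1]
def draw(im,n,p,edges,sc,off,col):
    for a,b in edges:
        u=[tuple(int(round(k*8)) for k in ((proj(n,place(p,e))[0]-off+.5)*sc-.5)) for e in(a,b)]
        cv2.line(im,u[0],u[1],col,1,cv2.LINE_AA,3)
E
cat > f.py <<'E'
from h import *
np.set_printoptions(precision=4,suppress=True)
off={"S":("side",245,190,0,0),"P":("side",312,148,400,0),"s":("top",235,195,0,300),"p":("top",335,143,400,300)}
def O(k,l,u):
    n,x,y,mx,my=off[k];return n,l,np.array([x+(u[0]-mx+.5)/4-.5,y+(u[1]-my+.5)/4-.5])
st=[O("s",(-45,130,14),(64,531)),O("s",(-45,-130,14),(360,459)),
O("S",(45,130,14),(25,245)),O("S",(-45,130,14),(108,288)),O("S",(-45,-130,14),(382,175)),
O("S",(3,84,129),(107,86)),O("S",(3,0,129),(206,53)),O("S",(3,-84,129),(296,22)),
O("s",(3,84,129),(83,440)),O("s",(3,0,129),(186,413)),O("s",(3,-84,129),(292,390))]
ph=[O("p",(23,-32,140),(618,386)),O("p",(-25,-32,140),(660,437)),O("p",(-25,32,140),(597,478)),O("p",(23,32,140),(553,428)),
O("p",(0,50,52),(551,491)),O("P",(0,50,52),(585,185)),O("P",(23,32,140),(569,76)),O("P",(-25,-32,140),(645,74)),O("P",(-25,32,140),(616,94)),
O("p",(128,-50,94),(552,308)),O("p",(128,50,94),(463,370))]
ps,r=fit(st,[.5,.15,0]);print(ps,r)
pp,r=fit(ph,[.6,-.1,.2]);print(pp,r)
np.save("ps.npy",ps);np.save("pp.npy",pp)
s=cv2.imread("pics/side0.png");t=cv2.imread("pics/top0.png")
E_s=box(-45,45,-130,130,0,14)+sum([box(-3,9,y-17,y+17,103,129) for y in(-84,0,84)],[])
E_p=box(-25,23,-32,32,104,140)+box(-23,23,-36,36,0,104)+box(32,128,-50,50,0,94)
M=[]
for im,n,k,p,e in((s,"side",(245,190),ps,E_s),(s,"side",(312,148),pp,E_p),(t,"top",(235,195),ps,E_s),(t,"top",(335,143),pp,E_p)):
    c=cv2.resize(im[k[1]:k[1]+75,k[0]:k[0]+100],(400,300),interpolation=cv2.INTER_CUBIC)
    draw(c,n,p,e,4,np.array(k),(0,0,255));M.append(c)
cv2.imwrite("pics/o1.png",np.vstack([np.hstack(M[:2]),np.hstack(M[2:])]))
E
python3 f.py
```

```text
[ 0.5062  0.1104 -0.1743] [[-0.6141  0.6994]
 [ 0.6295 -0.1411]
 [-1.5939  0.2632]
 [-0.8692  2.7387]
 [ 0.7114 -0.802 ]
 [ 0.8513  0.3234]
 [ 0.7028  0.062 ]
 [ 0.4305  0.1219]
 [-0.433  -0.5948]
 [ 0.2506 -0.3659]
 [-0.0414 -1.0812]]
[ 0.5109 -0.2557  0.1952] [[ 0.8359  0.2247]
 [-0.2793 -1.0774]
 [-0.3671 -0.248 ]
 [ 1.3186  0.6062]
 [-1.716   1.8109]
 [-0.6137  2.0336]
 [ 0.1794  1.5691]
 [ 0.8169 -0.9889]
 [ 2.3267 -0.7502]
 [-0.0745 -1.609 ]
 [-1.404  -1.2431]]
```

View pics/o1.png

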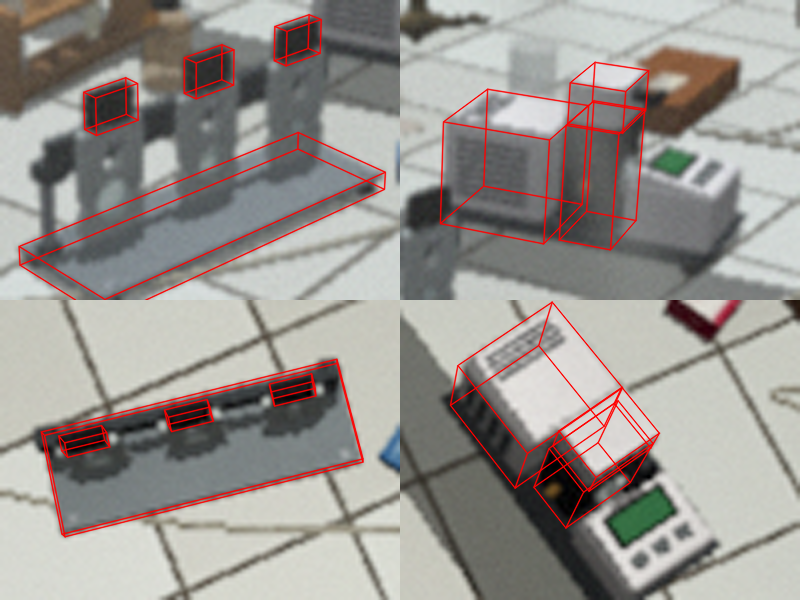

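```bash
cat > g.py <<'E'
from h import *
from scipy.optimize import minimize
from scipy.ndimage import map_coordinates as mc
np.set_printoptions(precision=4,suppress=True)
G={}
for n in("side","top"):
    im=cv2.GaussianBlur(np.mean([cv2.cvtColor(bot.grab_frame(n),cv2.COLOR_BGR2GRAY) for _ in range(6)],0).astype(np.float32),(0,0),.8)
    G[n]=(cv2.Sobel(im,5,1,0,scale=.125),cv2.Sobel(im,5,0,1,scale=.125))
def score(p,edges,sh):
    s=0
    for n,a,b in edges:
        u=proj(n,place(p,np.linspace(a,b,30)[2:-2]))+sh[n];d=u[-1]-u[0];d/=np.linalg.norm(d)
        g=mc(G[n][0],u.T[::-1],order=1)*-d[1]+mc(G[n][1],u.T[::-1],order=1)*d[0]
        s+=abs(g.mean())*np.linalg.norm(u[-1]-u[0])**.5
    return s
def opt(p0,edges,name):
    f=lambda v:-score(p0+v[:3]*[.003,.003,.02],edges,{"side":v[3:5],"top":v[5:7]})+.5*(v[3:]**2).sum()
    best=None
    for k in range(6):
        r=minimize(f,np.random.RandomState(k).randn(7)*.6*[1,1,1,.3,.3,.3,.3],method="Powell")
        if best is None or r.fun<best.fun:best=r
    v=best.x;p=p0+v[:3]*[.003,.003,.02];print(name,p,v[3:],best.fun,f(np.zeros(7)));np.save(name,p)
def q(n,*L): return [(n,np.array(L[i],float),np.array(L[i+1],float)) for i in range(len(L)-1)]
hs=q("side",(23,32,140),(-25,32,140),(-25,-32,140),(23,-32,140),(23,32,140),(23,32,104),(-25,32,104),(-25,32,140))+\
 q("top",(23,-32,140),(-25,-32,140),(-25,32,140),(23,32,140))+q("side",(-23,-36,102),(-23,-36,80))+q("top",(128,-48,94),(128,48,94))
opt(np.load("pp.npy"),hs,"pp2.npy")
ss=q("side",(45,130,14),(-45,130,14),(-45,-130,14))+q("top",(45,130,14),(-45,130,14),(-45,-130,14),(45,-130,14))
for y in(-84,0,84):
    ss+=q("side",(-3,y+17,129),(-3,y-17,129))+q("side",(9,y+17,129),(9,y+17,110))+q("side",(-3,y-17,129),(-3,y-17,110))+q("side",(9,y+17,129),(9,y-17,129))
opt(np.load("ps.npy"),ss,"ps2.npy")
E
python3 g.py
sed -e 's/np.save("ps.*/ps=np.load("ps2.npy");pp=np.load("pp2.npy")/' f.py > f2.py; sed -i 's/o1.png/o2.png/;s/print(.*)//' f2.py; python3 f2.py
```

```text
pp2.npy [ 0.5114 -0.2551  0.2022] [-0.0768 -0.0023  0.2646 -0.1075] -738.7155452914809 -731.6205511492828
ps2.npy [ 0.5069  0.1106 -0.1817] [-0.1319 -0.2935  0.0628  1.2762] -1447.25907271601 -1290.461895942209
```

View pics/o2.png

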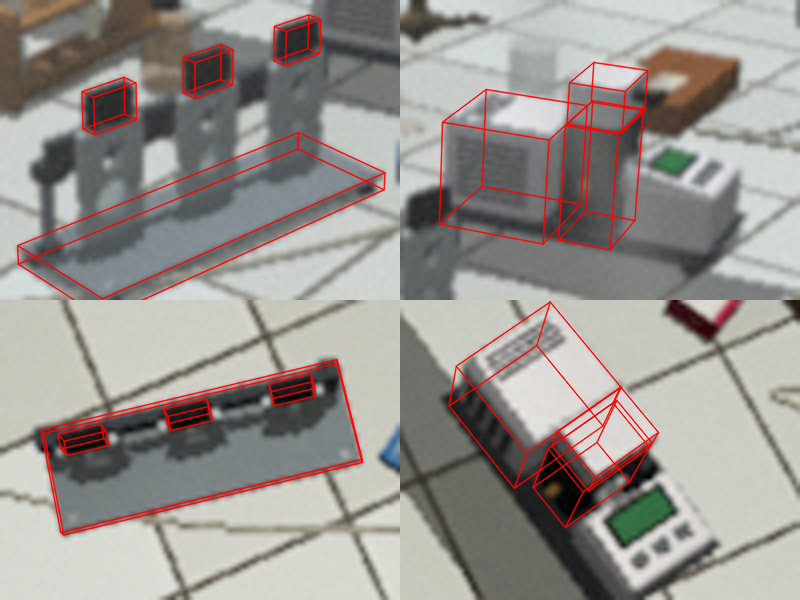

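```bash
cat >> h.py <<'E'
from scipy.spatial.transform import Rotation as R
def rel(pos,yaw,tilt=0):
    "shift & turn in tool frame from measured pose to TCP pos, tool x at yaw, tool tilted about its y by tilt"
    s=bot.get_state();Rc=R.from_quat(s["orientation"])
    Rt=R.from_euler("z",yaw)*R.from_euler("x",np.pi)*R.from_euler("y",tilt)
    print("turn",np.degrees((Rc.inv()*Rt).as_rotvec()).round(1),"shift",Rc.inv().apply(np.array(pos)-s["position"]).round(4),"t",s["time"])
E
python3 - <<'E'
from h import *
pp=np.load("pp2.npy");b=place(pp,(-45,0,200))[0];print(b);rel(b,pp[2])
E
```

```text
[ 0.46732226 -0.26418491  0.2       ]
turn [ 0.  -0.  10.6] shift [ 0.3331 -0.154  -0.022 ] t 0.7
```

>>> {"method": "drive_tool", "body": {
  "plan": [
    [[0, 0, 2], [0.04, -0.018, -0.022], 1],
    [[0, 0, 4], [0.09, -0.042, -0.022], 1],
    [[0, 0, 6], [0.14, -0.065, -0.022], 1],
    [[0, 0, 8], [0.19, -0.088, -0.022], 1],
    [[0, 0, 10.6], [0.24, -0.111, -0.022], 1],
    [[0, 0, 10.6], [0.29, -0.134, -0.022], 1],
    [[0, 0, 10.6], [0.333, -0.154, -0.022], 1],
    [[0, 0, 10.6], [0.333, -0.154, -0.022], 1],
    [[0, 0, 10.6], [0.333, -0.154, -0.022], 1]
  ],
  "force": 10
}}

```text
time: 1.82
position: [0.4669, -0.2645, 0.1999]
orientation: [0.995, 0.101, -0.0, 0.0]
wrist_force: [0.3, -0.3, 0.6]
width: 1.004
gripper_force: 0.0
```

```bash
cat > look.py <<'E'
import sys
from h import *
# look.py name sx sy tx ty : side-by-side crops 80x110 at x5 with centres given
n,*a=sys.argv[1:];a=list(map(int,a));o=[]
for c,(x,y) in zip(("side","top"),((a[0],a[1]),(a[2],a[3]))):
    im=bot.grab_frame(c);cv2.imwrite(f"pics/{n}_{c}.png",im)
    o.append(cv2.resize(im[max(y-60,0):max(y-60,0)+120,x-40:x+40],(400,600),interpolation=cv2.INTER_CUBIC))
cv2.imwrite(f"pics/{n}.png",np.hstack(o))
E
python3 look.py a 360 170 390 180
python3 - <<'E'
from h import *
pp=np.load("pp2.npy");s=bot.get_state();print(s["position"],s["time"])
rel(place(pp,(-45,0,118))[0],pp[2])
for n in("side","top"): print(proj(n,s["position"]),proj(n,place(pp,(-45,0,126))))
E
```

```text
[ 0.46646102 -0.26514384  0.19997509] 1.925
turn [ 0.   0.  -0.1] shift [ 0.0011 -0.0008  0.082 ] t 1.925
[[378.29193247 151.00845513]] [[376.15250905 172.59189499]]
[[399.39972079 179.9337835 ]] [[394.43337262 187.43140404]]
```

View pics/a.png

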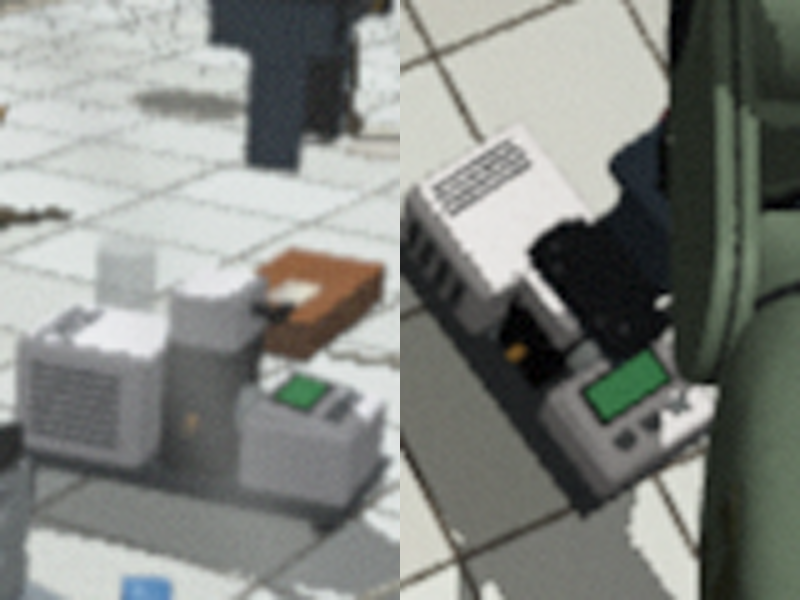

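```bash
python3 - <<'E'
from h import *
pp=np.load("pp2.npy");s=bot.get_state()
Rc=R.from_quat(s["orientation"])
for y in(-.059,-.045,.045,.059):
  for x in(-.016,.016): print(x,y,proj("side",s["position"]+Rc.apply([x,y,0])).round(1))
for y in(-17,17): print(proj("side",place(pp,(-45,y,126))),proj("top",place(pp,(-45,y,126))))
E
```

```text
-0.016 -0.059 [[378.  156.2]]
0.016 -0.059 [[368.2 154.8]]
-0.016 -0.045 [[379.2 155.1]]
0.016 -0.045 [[369.5 153.7]]
-0.016 0.045 [[386.7 148.4]]
0.016 0.045 [[377.4 147.2]]
-0.016 0.059 [[387.8 147.4]]
0.016 0.059 [[378.6 146.2]]
[[377.57302734 171.15708505]] [[398.57074507 184.47410926]]
[[374.70145341 174.0575495 ]] [[390.27769543 190.40178261]]
```

>>> {"method": "drive_tool", "body": {
  "plan": [
    [[0, 0, 0], [0, 0, 0], 0.1],
    [[0, 0, 0], [0, 0, 0], 0.1],
    [[0, 0, 0], [0, 0, 0], 0.1],
    [[0, 0, 0], [0, 0, 0], 0.1]
  ]
}}

```text
time: 2.42
position: [0.4671, -0.2644, 0.2]
orientation: [0.995, 0.101, 0.0, 0.0]
wrist_force: [-0.1, -0.3, -0.5]
width: 0.589
gripper_force: 0.0
```

```bash
python3 - <<'E'
from h import *
a=cv2.imread("pics/a_side.png");b=bot.grab_frame("side")
for im in(a,b):
    print([int(v) for v in im[130:162,374].mean(1)]); print([int(v) for v in im[138,360:396].mean(1)])
s=bot.get_state();print(s["position"],s["width"])
Rc=R.from_quat(s["orientation"])
for y in(-.039,-.025,.025,.039):
  print(y,[proj("side",s["position"]+Rc.apply([x,y,0]))[0].round(1) for x in (-.016,.016)])
E
```

```text
[60, 59, 66, 61, 61, 62, 61, 56, 65, 62, 58, 62, 59, 90, 168, 218, 225, 226, 225, 224, 226, 225, 219, 203, 214, 220, 218, 194, 192, 216, 213, 184]
[219, 220, 220, 221, 219, 221, 221, 220, 194, 117, 66, 58, 57, 62, 65, 59, 62, 59, 62, 73, 112, 130, 130, 115, 99, 99, 122, 168, 196, 199, 184, 173, 175, 175, 175, 175]
[58, 62, 55, 63, 60, 59, 59, 60, 63, 60, 56, 80, 139, 188, 201, 216, 226, 225, 225, 224, 225, 223, 217, 203, 215, 221, 216, 195, 193, 212, 212, 185]
[221, 221, 219, 220, 219, 223, 221, 217, 211, 199, 148, 90, 57, 63, 63, 62, 64, 53, 59, 59, 57, 79, 102, 100, 89, 90, 127, 192, 208, 201, 183, 177, 177, 176, 175, 170]
[ 0.46717241 -0.26437026  0.1999814 ] 0.5621079328115626
-0.039 [array([379.5, 154.6]), array([369.7, 153.3])]
-0.025 [array([380.7, 153.5]), array([371. , 152.2])]
0.025 [array([384.8, 149.8]), array([375.4, 148.6])]
0.039 [array([385.9, 148.8]), array([376.6, 147.6])]
```

>>> {"method": "drive_tool", "body": {
  "plan": [
    [[0, 0, 0], [0, 0, 0], 1],
    [[0, 0, 0], [0, 0, 0.02], 1],
    [[0, 0, 0], [0, 0, 0.04], 1],
    [[0, 0, 0], [0, 0, 0.06], 1],
    [[0, 0, 0], [0, 0, 0.08], 1],
    [[0, 0, 0], [0, 0, 0.08], 1],
    [[0, 0, 0], [0, 0, 0.08], 1]
  ]
}}

```text
time: 3.35
position: [0.4678, -0.2646, 0.1207]
orientation: [0.995, 0.101, 0.001, 0.0]
wrist_force: [-0.6, 0.1, 1.0]
width: 1.0
gripper_force: 0.0
```

```bash
python3 look.py b 370 160 390 180; python3 - <<'E'
from h import *
s=bot.get_state();Rc=R.from_quat(s["orientation"])
for y in(-.059,-.045,.045,.059):
  print(y,[((proj("side",s["position"]+Rc.apply([x,y,0]))[0]-[330,100])*5).round() for x in (-.016,.016)])
E
```

```text
-0.059 [array([228., 400.]), array([180., 392.])]
-0.045 [array([234., 394.]), array([187., 386.])]
0.045 [array([271., 354.]), array([226., 347.])]
0.059 [array([276., 349.]), array([231., 342.])]
```

View pics/b.png

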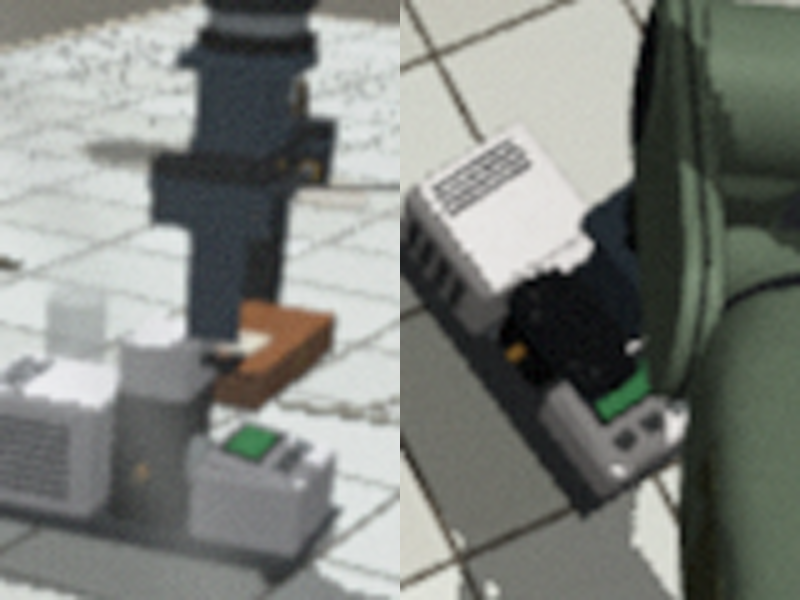

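```bash
python3 - <<'E'
from h import *
for P in ([0,0,0],[0,0,.1],[0,0,.2],[.2167,-.5321,.1772],[.2167,-.5321,.26]):
  print(P,[proj(n,P)[0].round(1) for n in("side","top")])
s=bot.get_state();Rc=R.from_quat(s["orientation"]);print(s["position"])
for l in ([0,-.089,-.079],[0,.089,-.079],[0,0,-.2]): print(l,[proj(n,s["position"]+Rc.apply(l))[0].round(1) for n in("side","top")])
E
```

```text
[0, 0, 0] [array([495.9, 291.6]), array([380.7, 363.1])]
[0, 0, 0.1] [array([504.2, 254.5]), array([386. , 367.7])]
[0, 0, 0.2] [array([513.2, 214.2]), array([392.2, 373.1])]
[0.2167, -0.5321, 0.1772] [array([478.1, 154.1]), array([516.9, 219.9])]
[0.2167, -0.5321, 0.26] [array([482.3, 130.5]), array([531.7, 213.1])]
[ 0.46790098 -0.26469326  0.12099346]
[0, -0.089, -0.079] [array([369.8, 157.9]), array([375.8, 196.2])]
[0, 0.089, -0.079] [array([385. , 144.8]), array([421.8, 163.4])]
[0, 0, -0.2] [array([381. , 113.7]), array([407.8, 165. ])]
```

```bash
python3 - <<'E'
import cv2,numpy as np
s=cv2.imread("pics/side0.png");t=cv2.imread("pics/top0.png")
a=cv2.resize(s[190:340,400:600],(400,300));b=cv2.resize(t[300:400,310:443],(400,300));c=cv2.resize(t[160:260,480:613],(400,300))
d=cv2.resize(cv2.imread("pics/b_top.png")[100:250,330:530],(400,300))
cv2.imwrite("pics/base.png",np.vstack([np.hstack([a,b]),np.hstack([c,d])]))
E
```

```text
(no output)
```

View pics/base.png

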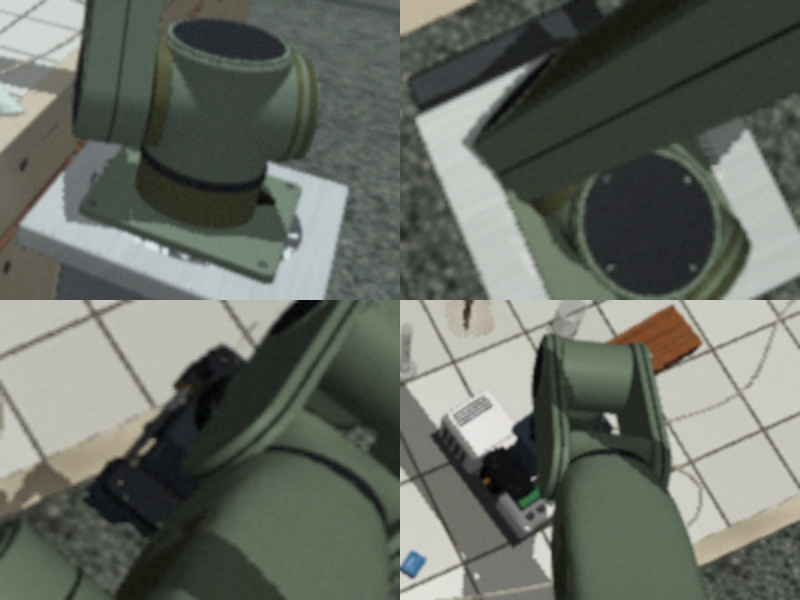

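>>> {"method": "drive_tool", "body": {
  "plan": [
    [[0, 0, 0], [0, 0, 0.001], 0.2],
    [[0, 0, 0], [0, 0, 0.001], 0.0],
    [[0, 0, 0], [0, 0, 0.001], -0.2],
    [[0, 0, 0], [0, 0, 0.001], -0.5],
    [[0, 0, 0], [0, 0, 0.001], -0.5],
    [[0, 0, 0], [0, 0, 0.001], -0.5],
    [[0, 0, 0], [0, 0, 0.001], -0.5]
  ],
  "force": 8
}}

```text
time: 4.32
position: [0.4672, -0.2643, 0.119]
orientation: [0.995, 0.101, 0.0, 0.0]
wrist_force: [0.7, -0.6, -0.5]
width: 0.27
gripper_force: 0.0
```

>>> {"method": "drive_tool", "body": {
  "plan": [
    [[0, 0, 0], [0, 0, 0], 1],
    [[0, 0, 0], [0, 0, 0], 1],
    [[0, 0, 0], [0, 0, 0], 1],
    [[0, 0, 0], [0, 0, 0.01], 1],
    [[0, 0, 0], [0, 0, 0.02], 1],
    [[0, 0, 0], [0, 0, 0.034], 1],
    [[0, 0, 0], [0, 0, 0.034], 0.2],
    [[0, 0, 0], [0, 0, 0.034], 0],
    [[0, 0, 0], [0, 0, 0.034], -0.2],
    [[0, 0, 0], [0, 0, 0.034], -0.5],
    [[0, 0, 0], [0, 0, 0.034], -0.5],
    [[0, 0, 0], [0, 0, 0.034], -0.5]
  ]
}}

```text
time: 5.82
position: [0.4679, -0.2663, 0.0856]
orientation: [0.995, 0.101, 0.001, 0.002]
wrist_force: [0.4, -4.4, 0.6]
width: 0.368
gripper_force: 8.0
```

```bash
python3 look.py c 370 160 390 180; python3 - <<'E'
from plant import bot
s=bot.get_state();print(s["position"],s["width"],s["wrist_force"],s["gripper_force"],s["qpos"])
E
```

```text
[ 0.46788254 -0.26628668  0.085521  ] 0.36912371856523957 [ 0.52563152 -6.17941636 -1.10017055] 8.000012040138245 [-0.53703904  0.33766017  1.78916288 -0.00296793  1.01123418  0.83289112]
```

View pics/c.png

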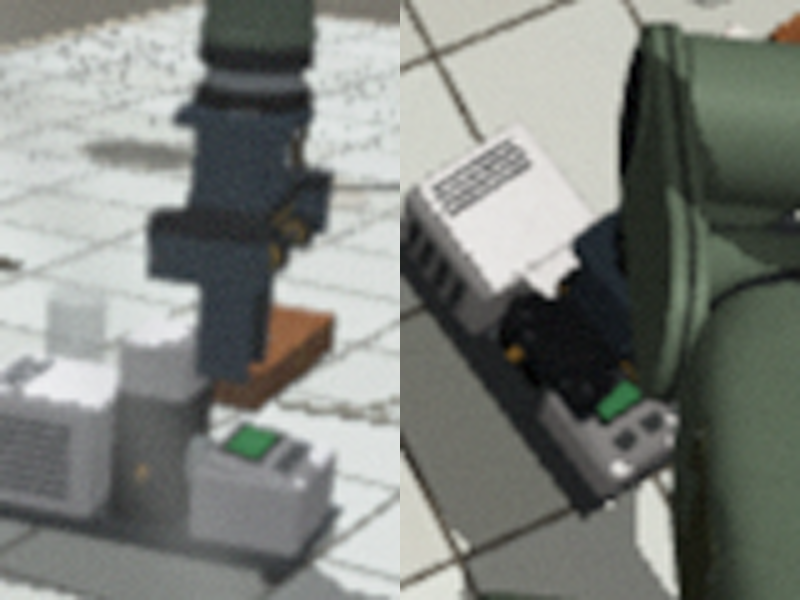

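```bash
python3 - <<'E'
from h import *
s=bot.get_state();Rc=R.from_quat(s["orientation"])
im=cv2.imread("pics/c_side.png")
for x in(372,374,376,378,380): print(x,[int(v) for v in im[168:182,x].mean(1)])
for d in(0,.02,.03,.035,.04,.045): print(d,[proj("side",s["position"]+Rc.apply([x,-.0303,-d]))[0].round(1) for x in(-.016,.016)])
exec(open("f.py").read().split("ps,r=")[0].split("from h import *")[1])
def fz(obs,p0):
    f=lambda p:np.concatenate([proj(n,place(p,l)+[0,0,p[3]])[0]-u for n,l,u in obs])
    return least_squares(f,np.r_[p0,0],loss="soft_l1")
for o,n in((st,"ps2.npy"),(ph[:4]+ph[6:9],"pp2.npy")):
    r=fz(o,np.load(n));print(r.x,r.cost)
E
```

```text
372 [61, 58, 60, 62, 58, 64, 61, 61, 61, 58, 49, 58, 74, 124]
374 [58, 63, 61, 62, 59, 59, 62, 60, 66, 66, 67, 70, 86, 147]
376 [58, 58, 60, 57, 60, 58, 62, 63, 60, 64, 61, 66, 73, 122]
378 [63, 60, 63, 60, 61, 62, 61, 58, 58, 69, 63, 66, 68, 87]
380 [44, 54, 46, 49, 66, 85, 76, 69, 63, 62, 67, 67, 63, 70]
0 [array([377.5, 187.5]), array([368.1, 185.9])]
0.02 [array([377.9, 181.8]), array([368.6, 180.2])]
0.03 [array([378.2, 178.9]), array([368.8, 177.4])]
0.035 [array([378.3, 177.4]), array([368.9, 175.9])]
0.04 [array([378.4, 176. ]), array([369. , 174.5])]
0.045 [array([378.5, 174.5]), array([369.1, 173. ])]
[ 0.5059  0.1106 -0.1734  0.0007] 5.68371771813609
[ 0.5121 -0.2541  0.1657 -0.0011] 4.099739124125399
```

>>> {"method": "drive_tool", "body": {
  "plan": [
    [[0, 0, 0], [0, 0.002, 0], 0.1],
    [[0, 0, 0], [0, 0.002, 0.005], 0.1],
    [[0, 0, 0], [0, 0.002, 0.005], -0.4],
    [[0, 0, 0], [0, 0.002, 0.005], -0.4],
    [[0, 0, 0], [0, 0.002, 0.005], -0.4],
    [[0, 0, 0], [0.0025, 0.002, -0.001], -0.4],
    [[0, 0, 0], [0.005, 0.002, -0.006], -0.4],
    [[0, 0, 0], [0.008, 0.002, -0.012], -0.4],
    [[0, 0, 0], [0.0115, 0.002, -0.017], -0.4],
    [[0, 0, 0], [0.0115, 0.002, -0.017], -0.4]
  ],
  "force": 8
}}

```text
time: 7.18
position: [0.4796, -0.2643, 0.1025]
orientation: [0.995, 0.101, 0.001, 0.001]
wrist_force: [1.1, -2.8, -1.2]
width: 0.373
gripper_force: 8.7
```

>>> {"method": "drive_tool", "body": {
  "plan": [
    [[0, 0, 0], [0.004, 0, -0.005], -0.4],
    [[0, 0, 0], [0.0085, 0, -0.009], -0.4],
    [[0, 0, 0], [0.0135, 0, -0.013], -0.4],
    [[0, 0, 0], [0.0185, 0, -0.0165], -0.4],
    [[0, 0, 0], [0.024, 0, -0.0195], -0.4],
    [[0, 0, 0], [0.0295, 0, -0.0225], -0.4],
    [[0, 0, 0], [0.0355, 0, -0.0245], -0.4],
    [[0, 0, 0], [0.0415, 0, -0.026], -0.4],
    [[0, 0, 0], [0.049, 0, -0.027], -0.4],
    [[0, 0, 0], [0.049, 0, -0.027], -0.4]
  ]
}}

```text
time: 8.43
position: [0.5283, -0.2559, 0.1298]
orientation: [0.995, 0.101, 0.001, 0.002]
wrist_force: [0.5, -6.3, -0.1]
width: 0.37
gripper_force: 8.0
```

```bash
python3 look.py d 370 160 390 180; python3 - <<'E'
from plant import bot
s=bot.get_state();print(s["position"],s["width"],s["wrist_force"],s["gripper_force"],s["time"])
E
```

```text
[ 0.52807172 -0.25592806  0.1297382 ] 0.3715795445631024 [ 0.81996965 -7.52256681 -0.29188531] 7.999901846051216 8.525
```

View pics/d.png

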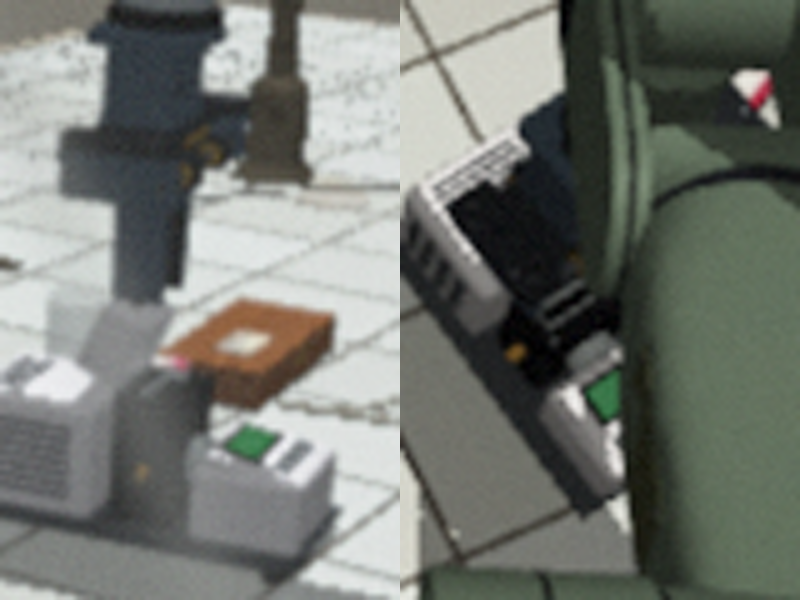

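>>> {"method": "drive_tool", "body": {
  "plan": [
    [[0, 0, 0], [0, 0, 0], 0.3],
    [[0, 0, 0], [0, 0, 0], 1],
    [[0, 0, 0], [0, 0, 0], 1],
    [[0, 0, 0], [0, 0, -0.02], 1],
    [[0, 0, 0], [0, 0, -0.04], 1],
    [[0, 0, 0], [0, 0, -0.06], 1],
    [[0, 0, 0], [0, 0, -0.06], 1]
  ]
}}

```text
time: 9.4
position: [0.5277, -0.2542, 0.1904]
orientation: [0.995, 0.101, 0.001, 0.001]
wrist_force: [-0.3, 0.5, -0.2]
width: 1.001
gripper_force: 0.0
```

```bash
python3 - <<'E'
from h import *
im=bot.grab_frame("side");cv2.imwrite("pics/e_side.png",im);cv2.imwrite("pics/e_top.png",bot.grab_frame("top"))
pp=np.load("pp2.npy")
# hood corner grid test: brightness at hood (lower-left) corners when open: x 23..59, z 104..152
def seg(name,a,b):
    u=proj("side",place(pp,np.linspace(a,b,12)));g=cv2.cvtColor(im,6)
    print(name,u[0].round(),u[-1].round(),[int(g[int(round(v)),int(round(k))]) for k,v in u])
seg("open hood +y face up",(40,32,100),(40,32,190))
seg("across",(0,32,130),(75,32,130))
g0=cv2.cvtColor(cv2.imread("pics/d_side.png"),6)
u=proj("side",place(pp,np.linspace((0,32,130),(75,32,130),12)));print([int(g0[int(round(v)),int(round(k))]) for k,v in u])
s=bot.get_state();print(s["time"],s["position"],s["wrist_force"])
ps=np.load("ps2.npy");print("stand",ps,"grip xy",place(ps,(3,84,116)))
rel(np.r_[place(ps,(3,84,0))[0][:2],.2],ps[2])
E
```

```text
open hood +y face up [348. 179.] [350. 153.] [147, 138, 134, 136, 136, 140, 140, 149, 158, 102, 120, 202]
across [360. 172.] [339. 169.] [188, 143, 149, 141, 133, 137, 136, 139, 132, 158, 167, 180]
[163, 145, 141, 139, 140, 136, 137, 133, 161, 170, 166, 177]
9.5 [ 0.5264848  -0.25366054  0.18830518] [ 0.48248456  0.47652016 -0.55007828]
stand [ 0.50693169  0.11057447 -0.18169336] grip xy [[0.52506072 0.19264967 0.116     ]]
turn [-0.   0.1 22. ] shift [ 0.0881 -0.4375 -0.0114] t 9.5
```

>>> {"method": "drive_tool", "body": {
  "plan": [
    [[0, 0, 3], [0.008, -0.04, -0.005], 1],
    [[0, 0, 6], [0.019, -0.095, -0.005], 0.6],
    [[0, 0, 9], [0.03, -0.15, -0.005], 0.32],
    [[0, 0, 12], [0.041, -0.205, -0.005], 0.32],
    [[0, 0, 15], [0.052, -0.26, -0.005], 0.32],
    [[0, 0, 18], [0.063, -0.315, -0.005], 0.32],
    [[0, 0, 21.7], [0.074, -0.37, -0.005], 0.32],
    [[0, 0, 21.7], [0.082, -0.415, -0.005], 0.32],
    [[0, 0, 21.7], [0.087, -0.437, -0.005], 0.32],
    [[0, 0, 21.7], [0.087, -0.437, -0.005], 0.32],
    [[0, 0, 21.7], [0.087, -0.437, -0.005], 0.32]
  ]
}}

```text
time: 10.88
position: [0.524, 0.1907, 0.1931]
orientation: [0.996, -0.088, -0.001, 0.001]
wrist_force: [-0.7, 0.1, -0.3]
width: 0.66
gripper_force: 0.0
```

```bash
python3 - <<'E'
from h import *
im=bot.grab_frame("side");cv2.imwrite("pics/f_side.png",im)
P=[bot.get_state()["position"]]
for _ in range(5): bot.grab_frame("top");P.append(bot.get_state()["position"])
s=bot.get_state();p=np.mean(P,0);Rc=R.from_quat(s["orientation"]);w=s["width"]*.0455
print(p,s["width"],s["time"],np.degrees(R.from_quat(s["orientation"]).as_euler("zyx")))
g=cv2.cvtColor(im,6)
for d in(0,.04):
  for y in(-w-.0135,-w,w,w+.0135): print(d,round(y,3),[proj("side",p+Rc.apply([x,y,-d]))[0].round(1) for x in(-.016,.016)])
ps=np.load("ps2.npy");print([proj("side",place(ps,(x,y,z)))[0].round(1) for x,y,z in((-3,67,129),(-3,101,129),(9,101,129),(-3,101,103))])
u=proj("side",p+[0,0,.03])[0].round().astype(int);print(u)
B=cv2.resize(g[u[1]-22:u[1]+45,u[0]-22:u[0]+22],None,fx=1,fy=1)
for i,r in enumerate(B): print(u[1]-22+i,"".join("#" if v<75 else "+" if v<110 else "-" if v<160 else "." for v in r))
E
```

```text
[0.52447832 0.19046802 0.19375457] 0.6594446501215268 11.175 [1.02051487e+01 6.32464845e-03 1.79992349e+02]
0 -0.044 [array([262. , 193.3]), array([253.9, 189.7])]
0 -0.03 [array([266.5, 192. ]), array([258.4, 188.4])]
0 0.03 [array([285.5, 186.3]), array([277.4, 182.9])]
0 0.044 [array([289.6, 185. ]), array([281.4, 181.7])]
0.04 -0.044 [array([261.5, 177.5]), array([253.4, 174.1])]
0.04 -0.03 [array([266.1, 176.3]), array([257.9, 173. ])]
0.04 0.03 [array([285.4, 171.1]), array([277.2, 168. ])]
0.04 0.044 [array([289.5, 170. ]), array([281.3, 167. ])]
[array([278.5, 210.3]), array([267.9, 213.9]), array([265. , 212.4]), array([268.2, 223.2])]
[272 176]
154 ..-+#####+###+-....++++--.-+##########+-..-+
155 ..-+###+#####+-..--++++++--+##########+-.-+#
156 ..-+#+#######+---++++++++++###########+-.-+#
157 ..-+#####++###+++++++++++#############+-.-+#
158 ..-+###########+++++#####++###########+-.-+#
159 ..-+###########++#######++-+##########+..-+#
160 ..-+#######+##+--++###++-.-+##########+..-+#
161 ...-+#########+--.-+++-....+##########+...+#
162 ...-##########+-....--.....-##########+..
[... 2145 characters left out ...]
----------+###
207 +++++++++++++++++++---.........----------###
208 ++++++++++##+++++---...........----------###
209 ++++++++##++++++--.............---------+###
210 +++++++++++++---.......--+--..----------+###
211 ++++++++++++---.....--++###+...----+-++-+###
212 ++++#++++----....--++#######-..---------+###
213 ++++++++---.....-###########-....----++++++#
214 +++++-+---......+###########-.....--+++---++
215 ++----.........-+###########-...--+++#++--++
216 +---...........-############+--+++####++--++
217 +-.............-############+++#######++-+-+
218 -...............+###########+++#######++-+++
219 ................+###########+++#######++-++-
220 ................+#########+++++#######++--++
```

>>> {"method": "drive_tool", "body": {
  "plan": [
    [[0, 0, 0], [0, 0, 0.03], 0.32],
    [[0, 0, 0], [0, 0, 0.06], 0.32],
    [[0, 0, 0], [0, 0, 0.085], 0.32],
    [[0, 0, 0], [0, 0, 0.1], 0.32],
    [[0, 0, 0], [0, 0, 0.11], 0.32],
    [[0, 0, 0], [0, 0, 0.12], 0.32],
    [[0, 0, 0], [0, 0, 0.12], 0.32],
    [[0, 0, 0], [0, 0, 0.12], 0.32]
  ]
}}

```text
time: 12.18
position: [0.525, 0.1916, 0.0745]
orientation: [0.996, -0.088, 0.001, -0.0]
wrist_force: [-0.0, -0.1, 0.4]
width: 0.666
gripper_force: 0.0
```

```bash
cat > asc.py <<'E'
import sys
from h import *
def show(n,cx,cy,w=24,h=26,th=(75,110,160)):
    g=cv2.cvtColor(bot.grab_frame(n),6)
    for y in range(cy-h,cy+h): print(y,"".join("#" if v<th[0] else "+" if v<th[1] else "-" if v<th[2] else "." for v in g[y,cx-w:cx+w]))
    s=bot.get_state();print(n,"x from",cx-w,"t",s["time"],s["position"],s["wrist_force"].round(1),s["width"])
if __name__=="__main__": show(sys.argv[1],*map(int,sys.argv[2:]))
E
python3 asc.py side 272 212
```

```text
186 ############+++++#++------++++###########++#####
187 ###########+++#####+++--++#+#################++-
188 ######################++##################++-...
189 #########################################+-.....
190 +##########++##########++###+############+-.....
191 ###########+++########++++++++###########+-.....
192 ###########+++########+-+++++############--.....
193 #############+########+-+++++###########+-......
194 ############+++#######+++++++###########+--..---
195 ############++#######++++++++###########+-------
196 ############+#####+++-+++#++#############------.
197 #################++---+++++++############+-++---
198 +################+----++#++++############+------
199 +#################+--++++++++###########++------
200 ++++++############++++++++++############++------
201 ++----+###########++++++++++#############++-----
202 ++-..-+###########++++++#++++###########+++++---
203 ++-..-+###########++++#++++++###########++-+++++
204 ++---+############++++++++---+##########++++####
205 +++-++#############+++++----.+##########+++#####
206 +++++++############++++----..-######
[... 1051 characters left out ...]
+++-+--.......-+-++++
227 ........+######+----++++++++--+--........--+--++
228 ........+######++--+-++++++--+++-........--++++-
229 .......-+######+--+-+++--+--+-++-........--+++--
230 .....--+#######++-+--+-..-----++-.........-+-+--
231 .....+#########++-+-++-..---++++-.........-+++--
232 ....-+########+++--+++------++++-.........--++--
233 .....+#######+---+-+++---+-+++++-.......----++--
234 .....-######+-..--+-+-+-----++++-.......-----++-
235 ......-+##+--...----+-+------+++-....-...---++++
236 .......+++-.....--+++----..--++-...-.....----+++
237 .......-++-.....--++++--...-------.....---++++++
side x from 248 t 12.225 [0.5250053  0.19161782 0.07451543] [-0.1  0.4  0.3] 0.6596115847443449
```

>>> {"method": "drive_tool", "body": {
  "plan": [
    [[0, 0, 0], [0, 0, 0.004], 0.32],
    [[0, 0, 0], [0, 0, 0.004], 0.0],
    [[0, 0, 0], [0, 0, 0.004], -0.2],
    [[0, 0, 0], [0, 0, 0.004], -0.4],
    [[0, 0, 0], [0, 0, 0.004], -0.4],
    [[0, 0, 0], [0, 0, 0.004], -0.4]
  ],
  "force": 10
}}

```text
time: 12.98
position: [0.5246, 0.1914, 0.07]
orientation: [0.996, -0.088, 0.0, 0.0]
wrist_force: [0.1, -0.5, -0.8]
width: 0.375
gripper_force: 10.0
```

```bash
cat > st.py <<'E'
from h import *
L=[]
for _ in range(6): bot.grab_frame("top");s=bot.get_state();L.append(np.r_[s["position"],s["wrist_force"],s["width"]*91,s["gripper_force"]])
print(np.mean(L,0).round(4),s["time"],np.degrees(R.from_quat(s["orientation"]).as_euler("zyx")).round(2),s["moment"].round(3))
E
python3 st.py
```

```text
[ 0.5246  0.1914  0.07    0.0561 -0.2328  0.7887 33.8061  9.9987] 13.275 [1.014e+01 1.000e-02 1.800e+02] [0.063 0.027 0.014]
```

>>> {"method": "drive_tool", "body": {
  "plan": [
    [[0, 0, 0], [0, 0, 0], -0.5],
    [[0, 0, 0], [0, 0, 0], -0.5],
    [[0, 0, 0], [0, 0, -0.004], -0.5],
    [[0, 0, 0], [0, 0, -0.008], -0.5],
    [[0, 0, 0], [0, 0, -0.0115], -0.5],
    [[0, 0, 0], [0, 0, -0.0135], -0.5],
    [[0, 0, 0], [0, 0, -0.0135], -0.5],
    [[0, 0, 0], [0, 0, -0.0135], -0.5]
  ],
  "force": 40
}}

```text
time: 14.28
position: [0.5244, 0.1914, 0.0833]
orientation: [0.996, -0.088, -0.0, 0.0]
wrist_force: [-0.0, -0.7, -2.2]
width: 0.368
gripper_force: 40.0
```

```bash
python3 st.py
```

```text
[ 5.24500e-01  1.91400e-01  8.33000e-02 -1.16700e-01  3.90000e-03
 -1.26250e+00  3.34768e+01  3.99980e+01] 14.575 [ 1.0140e+01 -1.0000e-02  1.7999e+02] [ 0.061 -0.008  0.075]
```

>>> {"method": "drive_tool", "body": {
  "plan": [
    [[0, 0, 0], [-0.004, 0, 0], -0.5],
    [[0, 0, 0], [-0.008, 0, 0], -0.5],
    [[0, 0, 0], [-0.012, 0, 0], -0.5],
    [[0, 0, 0], [-0.017, 0, 0], -0.5],
    [[0, 0, 0], [-0.022, 0, 0], -0.5],
    [[0, 0, 0], [-0.03, 0, 0], -0.5],
    [[0, 0, 0], [-0.03, 0, 0], -0.5]
  ]
}}

```text
time: 15.45
position: [0.4943, 0.1967, 0.0834]
orientation: [0.996, -0.088, -0.0, 0.0]
wrist_force: [-0.2, -0.6, -0.9]
width: 0.372
gripper_force: 40.0
```

```bash
python3 st.py; python3 - <<'E'
from h import *
pp=np.load("pp2.npy");p=bot.get_state()["position"];t=np.r_[place(pp,(0,-2,0))[0][:2],.19];print(t);rel(t,.2)
E
python3 asc.py side 275 220
```

```text
[ 0.4951  0.1968  0.0835  0.2066  0.4133 -1.1319 33.4364 39.998 ] 15.75 [1.014e+01 1.000e-02 1.800e+02] [0.039 0.007 0.036]
[ 0.51180688 -0.25710546  0.19      ]
turn [  0.   -0.  -21.6] shift [ 0.0963  0.4438 -0.1066] t 15.75
194 ######################+##################+----..
195 ##########################################+--...
196 #############+#############++#############+--...
197 +++##########++###########+++############+---...
198 ---++########++###########+++############+------
199 ...---++###################++############+------
200 ......-+###################++############+------
201 ......-+##+################+++###########+-----+
202 .....-++++++++#############+++###########+---++#
203 ...-+++#+++-+++############+++############++####
204 --+++++++++++++############--+##################
205 -++++++++++++++###########+-.-##################
206 +++--++++++++++###########+..-##################
207 +++++++++++#+++###########+..-##################
208 +++++++++##+++++##########+..-##################
209 +++++++#+#++++++###########--+##################
210 +++++++++++++---#####
[... 1276 characters left out ...]
+-+-----+++-----+++--++
235 ...-+##+--..........--+++++------+++-----+++++++
236 ....+#+-............--++++--.-----+-----++++++++
237 ....-++-............--++++--------------+++-++++
238 ....-++-.............-++++--------------++++++++
239 ....-++-.............-+++----------+----++++++++
240 ....-++-.............-+++---------++----++++++++
241 ....-++-.............---+---------++---+++++++++
242 ....-++-.............------------+++++++++++++++
243 ...--++-............---++--------+--+++++++++++-
244 ....-++-.........------+++----++-++--++++++++++-
245 ....-++-........------++++++-+++-----+++++++++++
side x from 251 t 15.8 [0.49520828 0.19669353 0.08340432] [ 0.4  0.4 -0.8] 0.3658702109485498
```

```bash
cat > yaw.py <<'E'
from h import *
from scipy.ndimage import map_coordinates as mc
pp=np.load("pp2.npy")
pics={n:np.mean([cv2.cvtColor(bot.grab_frame(n),6) for _ in range(4)],0).astype(np.float32) for n in("side","top")}
for n in pics: cv2.imwrite(f"pics/g_{n}.png",pics[n])
def edge(n,a,b,lab):
    g=cv2.GaussianBlur(pics[n],(0,0),.7);gx,gy=cv2.Sobel(g,5,1,0),cv2.Sobel(g,5,0,1);best=[]
    a,b=np.array(a,float),np.array(b,float);m=(a+b)/2;ax=0 if abs(a-b)[0]>1 else 1
    for dyaw in np.radians(np.arange(-5,5.1,.25)):
        for off in np.arange(-8,8.1,.5):
            p=pp.copy();L=np.linspace(a,b,40)-m;c,s=np.cos(dyaw),np.sin(dyaw)
            L=np.c_[c*L[:,0]-s*L[:,1],s*L[:,0]+c*L[:,1],L[:,2]]+m;L[:,1-ax]+=off
            u=proj(n,place(p,L));d=u[-1]-u[0];d/=np.linalg.norm(d)
            v=mc(gx,u.T[::-1],order=1)*-d[1]+mc(gy,u.T[::-1],order=1)*d[0];best.append((abs(v.mean()),dyaw+pp[2],off))
    best.sort(reverse=True);B=np.array(best[:6]);w=B[:,0];print(n,lab,"score %.0f yaw %.3f off %.1f mm"%(w.max(),(B[:,1]*w).sum()/w.sum(),(B[:,2]*w).sum()/w.sum()))
for n in pics:
    edge(n,(40,50,94),(122,50,94),"lamp+y")
    edge(n,(40,-50,94),(122,-50,94),"lamp-y")
    edge(n,(128,-42,94),(128,42,94),"lamp back")
    edge(n,(-115,-30,72),(-115,30,72),"recv front")
    edge(n,(23,-30,104),(23,30,104),"block back/hood hinge")
    edge(n,(-23,-30,104),(-23,30,104),"block front")
    edge(n,(-20,36,104),(20,36,104),"block +y")
    edge(n,(59,-28,152),(59,28,152),"open hood back top")
    edge(n,(23,-28,152),(23,28,152),"open hood front top")
    edge(n,(26,32,152),(57,32,152),"open hood +y top")
    edge(n,(26,-32,152),(57,-32,152),"open hood -y top")
E
python3 yaw.py; python3 - <<'E'
from h import *
pp=np.load("pp2.npy");print(proj("top",place(pp,(0,0,104))),proj("side",place(pp,(0,0,104))),[proj("top",place(pp,(a,b,104)))[0].round(1) for a,b in((-8.8,-29.7),(8.8,-29.7),(8.8,29.7),(-8.8,29.7))])
E
python3 asc.py top 384 178 28 26
```

```text
side lamp+y score 144 yaw 0.126 off -8.0 mm
side lamp-y score 32 yaw 0.282 off 7.9 mm
side lamp back score 171 yaw 0.150 off -7.3 mm
side recv front score 172 yaw 0.239 off 2.5 mm
side block back/hood hinge score 123 yaw 0.143 off 0.5 mm
side block front score 85 yaw 0.279 off 8.0 mm
side block +y score 45 yaw 0.285 off -7.8 mm
side open hood back top score 83 yaw 0.287 off -3.5 mm
side open hood front top score 215 yaw 0.218 off 3.0 mm
side open hood +y top score 187 yaw 0.285 off 1.3 mm
side open hood -y top score 20 yaw 0.116 off -6.7 mm
top lamp+y score 167 yaw 0.118 off -4.4 mm
top lamp-y score 80 yaw 0.284 off 7.8 mm
top lamp back score 134 yaw 0.126 off -8.0 mm
top recv front score 385 yaw 0.178 off 3.5 mm
top block back/hood hinge score 200 yaw 0.156 off -3.0 mm
top block front score 248 yaw 0.196 off -6.0 mm
top block +y score 152 yaw 0.152 off -4.0 mm
top open hood back top score 347 yaw 0.239 off -3.5 mm
top open hood front top score 298 yaw 0.170 off 1.0 mm
top open hood +y top score 361 yaw 0.165 off -3.0 mm
top open hood -y top score 145 yaw 0.119 off 4.8 mm
[[384.52902
[... 2825 characters left out ...]

196 +++---++++################-.....-#++++++++++++##........
197 +++++++++++#############+-....-##++++++++++++#-.........
198 ++--++-++++#############+-....##+++++++++++#+-..........
199 +-+-++-+++-+###########++--...-#++++++++++#-.....--.....
200 +-++++++-++-+##########++++....+#+++++++#+-.....-++-....
201 -++-+-+++-+-++#########++++-....##+++++#-.......+++-....
202 +--++-++++++++#########+++++-...-#+++#+-....-...--......
203 ++++++-++---+++########+#++++-...+###-.....-+-..........
top x from 356 t 16.25 [0.49502239 0.19670445 0.08341286] [ 0.4  0.6 -1.4] 0.3681919753132218[ WARN:0@5.834] global loadsave.cpp:1063 imwrite_ Unsupported depth image for selected encoder is fallbacked to CV_8U.
```

```bash
cat > ring.py <<'E'
from h import *
from scipy.optimize import minimize
from scipy.ndimage import map_coordinates as mc
g=cv2.imread("pics/g_top.png",0).astype(np.float32)
X,Y=np.meshgrid(np.arange(-12,12.1,.8),np.arange(-33,33.1,.8));X,Y=X.ravel(),Y.ravel()
inn=(abs(X)<4.0)&(abs(Y)<25);out=(abs(X)>9.6)|(abs(Y)>30.5);band=(abs(X)<8.4)&(abs(Y)<29.3)&((abs(X)>5.2)|(abs(Y)>26))
L=np.c_[X,Y,104+0*X]
L[inn,2]=100
def f(p):
    v=mc(g,proj("top",place(p,L)).T[::-1],order=1)
    return -np.corrcoef(v[inn|out|band],band[inn|out|band])[0,1]
pp=np.load("pp2.npy")
for d in(-.05,-.03,0,.02):
    r=minimize(f,pp+[0,-.002,d],method="Nelder-Mead",options=dict(initial_simplex=[pp+[a,-.002+b,d+c] for a,b,c in((0,0,0),(.002,0,0),(0,.002,0),(0,0,.03))]));print(r.x,r.fun)
for d in(-.06,-.04,-.02,0,.02): 
    r=minimize(lambda q:f([q[0],q[1],pp[2]+d]),pp[:2],method="Nelder-Mead");print(pp[2]+d,r.x,r.fun)
E
python3 ring.py
```

```text
[ 0.51195876 -0.25679552  0.16652106] -0.8268129255578108
[ 0.51195891 -0.25679555  0.16651205] -0.8268128767729802
[ 0.51195739 -0.25679924  0.16654595] -0.8268125279263269
[ 0.51195948 -0.25679659  0.16653109] -0.826812739067785
0.1422357027741559 [ 0.51194765 -0.25676265] -0.816017760382666
0.1622357027741559 [ 0.51195984 -0.25675979] -0.8264284613372668
0.1822357027741559 [ 0.5119293  -0.25677973] -0.8224170961691688
0.2022357027741559 [ 0.5118906 -0.2567349] -0.8043380769716607
0.22223570277415589 [ 0.51189136 -0.25673596] -0.7733519333255252
```

>>> {"method": "drive_tool", "body": {
  "plan": [
    [[0, 0, 0], [0, 0, -0.03], -0.5],
    [[0, 0, 0], [0, 0, -0.075], -0.5],
    [[0, 0, 0], [0, 0, -0.115], -0.5],
    [[0, 0, 0], [0.003, 0.015, -0.13], -0.5],
    [[0, 0, -2], [0.01, 0.05, -0.13], -0.5],
    [[0, 0, -5], [0.021, 0.1, -0.13], -0.5],
    [[0, 0, -8], [0.033, 0.15, -0.13], -0.5],
    [[0, 0, -11], [0.044, 0.2, -0.13], -0.5],
    [[0, 0, -14], [0.055, 0.25, -0.13], -0.5],
    [[0, 0, -17], [0.066, 0.3, -0.13], -0.5],
    [[0, 0, -19.7], [0.076, 0.35, -0.13], -0.5],
    [[0, 0, -19.7], [0.086, 0.395, -0.13], -0.5],
    [[0, 0, -19.7], [0.093, 0.428, -0.13], -0.5],
    [[0, 0, -19.7], [0.0966, 0.4434, -0.13], -0.5],
    [[0, 0, -19.7], [0.0966, 0.4434, -0.13], -0.5],
    [[0, 0, -19.7], [0.0966, 0.4434, -0.13], -0.5]
  ]
}}

```text
time: 18.25
position: [0.5118, -0.2556, 0.2132]
orientation: [0.996, 0.084, -0.0, -0.001]
wrist_force: [-0.6, 0.7, -1.6]
width: 0.369
gripper_force: 40.0
```

```bash
python3 st.py; python3 - <<'E'
from h import *
P=np.array([.5120,-.2568,.1665]);np.save("pp3.npy",P)
s=bot.get_state();z=s["position"][2]*1000-45;print("bottom z",z)
S=np.r_[s["position"][:2],P[2]]
for l in((-4,25,z+7),(4,25,z+7),(-4,-25,z+7),(-4,21.5,z),(-4,-21.5,z),(-4,25,z+78),(-4,-25,z+78)): print(l,proj("side",place(S,l))[0].round(1))
print("mouth",proj("side",place(P,(0,0,104))))
rel((.5120,-.2568,.17),P[2])
E
python3 asc.py side 363 158 26 26
```

```text
[ 0.5121 -0.2557  0.2136  0.0975  0.3407 -0.8856 33.439  39.998 ] 18.55 [-9.6200e+00  2.0000e-02  1.7999e+02] [ 0.041 -0.034 -0.012]
bottom z 168.67311636597074
(-4, 25, np.float64(175.67311636597074)) [362.7 158.3]
(4, 25, np.float64(175.67311636597074)) [360.4 157.9]
(-4, -25, np.float64(175.67311636597074)) [367.8 154.6]
(-4, 21.5, np.float64(168.67311636597074)) [362.9 160.1]
(-4, -21.5, np.float64(168.67311636597074)) [367.3 156.9]
(-4, 25, np.float64(246.67311636597074)) [364.2 136.9]
(-4, -25, np.float64(246.67311636597074)) [369.3 133.8]
mouth [[362.88746212 176.60754116]]
turn [ 0.  -0.   0.1] shift [-0.0003  0.0007  0.0437] t 18.55
132 .............-.------+#############+....-+##########
133 ....................-+##########+++-....-++#+#+#####
134 .....................-+########+-......-++++++++++#+
135 ......................---+#####+.......---++++++++++
136 .........................--++++-..........-+--------
137 .........................--++++-..........--........
138 .........................--++++-.........--------...
139 .........................-+++++--.---..........
[... 1910 characters left out ...]
------------+#+++++++++-+++++####
174 -......---------------+++--..--+#+#####++++++++#####
175 .......--------------++++------+####################
176 ........------------++++--+++++###################++
177 .........----------+++--+++++####################+-.
178 .........--------++++---++++####################+-..
179 ........--------++++++-+++++###################+-...
180 ---...---..-----+++++++++++++######+++++#####+-.....
181 ---------.------+++++++++++++######-.---+++++-...---
182 ----------------+++++++++++++#####+-....-----.......
183 ---------------++++++++++++++#####+.................
side x from 337 t 18.6 [ 0.51216147 -0.2562096   0.21362971] [ 0.   0.5 -1.3] 0.3703274970278078
```

>>> {"method": "drive_tool", "body": {
  "plan": [
    [[0, 0, 0], [0, 0.001, 0.02], -0.5],
    [[0, 0, 0], [0, 0.001, 0.04], -0.5],
    [[0, 0, 0], [0, 0.001, 0.055], -0.5],
    [[0, 0, 0], [0, 0.001, 0.062], -0.5],
    [[0, 0, 0], [0, 0.001, 0.066], -0.5],
    [[0, 0, 0], [0, 0.001, 0.07], -0.5],
    [[0, 0, 0], [0, 0.001, 0.074], -0.5],
    [[0, 0, 0], [0, 0.001, 0.074], -0.5]
  ]
}}

```text
time: 19.6
position: [0.5121, -0.2577, 0.1393]
orientation: [0.997, 0.083, -0.0, -0.0]
wrist_force: [0.9, -0.3, -1.4]
width: 0.37
gripper_force: 40.0
```

```bash
python3 st.py
```

```text
[ 5.12300e-01 -2.57800e-01  1.39600e-01 -2.79000e-01  2.69000e-02
 -1.29240e+00  3.34807e+01  3.99980e+01] 19.9 [-9.5600e+00  2.0000e-02  1.7998e+02] [ 0.049  0.056 -0.019]
```

>>> {"method": "drive_tool", "body": {
  "plan": [
    [[0, 0, 0], [0, 0, 0.004], -0.5],
    [[0, 0, 0], [0, 0, 0.008], -0.5],
    [[0, 0, 0], [0, 0, 0.012], -0.5],
    [[0, 0, 0], [0, 0, 0.016], -0.5],
    [[0, 0, 0], [0, 0, 0.016], -0.5]
  ]
}}

```text
time: 20.52
position: [0.5122, -0.258, 0.123]
orientation: [0.997, 0.083, -0.0, 0.0]
wrist_force: [1.4, -2.3, -2.0]
width: 0.366
gripper_force: 40.0
```

```bash
python3 st.py
```

```text
[ 5.12200e-01 -2.58000e-01  1.23400e-01 -1.87000e-02 -2.15530e+00
 -1.97920e+00  3.34205e+01  3.99986e+01] 20.825 [ -9.57   0.   179.97] [-0.559 -0.06  -0.004]
```

>>> {"method": "drive_tool", "body": {
  "plan": [
    [[0, 0, 0], [0, 0.0006, 0.004], -0.5],
    [[0, 0, 0], [0, 0.0006, 0.008], -0.5],
    [[0, 0, 0], [0, 0.0006, 0.012], -0.5],
    [[0, 0, 0], [0, 0.0006, 0.016], -0.5],
    [[0, 0, 0], [0, 0.0006, 0.02], -0.5],
    [[0, 0, 0], [0, 0.0006, 0.02], -0.5]
  ]
}}

```text
time: 21.58
position: [0.5121, -0.2582, 0.103]
orientation: [0.997, 0.083, -0.0, -0.0]
wrist_force: [-0.4, -0.9, -1.0]
width: 0.368
gripper_force: 40.0
```

```bash
python3 st.py
```

```text
[ 0.5123 -0.2582  0.1034 -0.1556 -0.3349 -1.5076 33.5303 39.9979] 21.875 [-9.5600e+00  1.0000e-02 -1.7999e+02] [ 0.012  0.005 -0.034]
```

>>> {"method": "drive_tool", "body": {
  "plan": [
    [[0, 0, 0], [0, 0, 0.004], -0.5],
    [[0, 0, 0], [0, 0, 0.008], -0.5],
    [[0, 0, 0], [0, 0, 0.011], -0.5],
    [[0, 0, 0], [0, 0, 0.014], -0.5],
    [[0, 0, 0], [0, 0, 0.017], -0.5],
    [[0, 0, 0], [0, 0, 0.02], -0.5],
    [[0, 0, 0], [0, 0, 0.023], -0.5],
    [[0, 0, 0], [0, 0, 0.023], -0.5]
  ]
}}

```text
time: 22.88
position: [0.513, -0.2592, 0.0807]
orientation: [0.997, 0.083, 0.001, 0.001]
wrist_force: [1.0, -4.1, 0.5]
width: 0.365
gripper_force: 40.0
```

```bash
python3 st.py
```

```text
[ 5.12900e-01 -2.59200e-01  8.06000e-02  1.51050e+00 -4.16830e+00
 -2.26000e-02  3.34951e+01  4.00015e+01] 23.175 [-9.580e+00  7.000e-02  1.799e+02] [-1.338 -0.466 -0.041]
```

>>> {"method": "drive_tool", "body": {
  "plan": [
    [[0, 0, 0], [0, 0, 0.002], -0.5],
    [[0, 0, 0], [0, 0, 0.004], -0.5],
    [[0, 0, 0], [0, 0, 0.006], -0.5],
    [[0, 0, 0], [0, 0, 0.0075], -0.5],
    [[0, 0, 0], [0, 0, 0.0085], -0.5],
    [[0, 0, 0], [0, 0, 0.0085], -0.5]
  ]
}}

```text
time: 23.92
position: [0.5121, -0.2581, 0.0731]
orientation: [0.997, 0.083, 0.0, -0.0]
wrist_force: [-0.2, -1.9, 7.1]
width: 0.364
gripper_force: 40.0
```

```bash
python3 st.py
```

```text
[ 0.5121 -0.2581  0.0731 -1.0999 -2.2872  6.6296 33.3372 40.0016] 24.225 [-9.56e+00  1.00e-02  1.80e+02] [-0.765  0.248 -0.073]
```

>>> {"method": "drive_tool", "body": {
  "plan": [
    [[0, 0, 0], [0, 0, 0.001], -0.5],
    [[0, 0, 0], [0, 0, 0.0015], -0.5],
    [[0, 0, 0], [0, 0, 0.0015], -0.5]
  ]
}}

```text
time: 24.6
position: [0.5125, -0.2582, 0.073]
orientation: [0.997, 0.083, 0.001, 0.0]
wrist_force: [-2.6, -2.0, 13.3]
width: 0.368
gripper_force: 40.0
```

```bash
python3 st.py
```

```text
[ 0.5124 -0.2581  0.073  -2.3021 -1.5497 14.0428 33.417  40.004 ] 24.9 [-9.5600e+00  7.0000e-02  1.7998e+02] [-0.409  0.596  0.008]
```

>>> {"method": "drive_tool", "body": {
  "plan": [
    [[0, 0, 0], [0, 0, 0], 0.1],
    [[0, 0, 0], [0, 0, 0], 0.32],
    [[0, 0, 0], [0, 0, -0.002], 0.32],
    [[0, 0, 0], [0, 0, -0.02], 0.32],
    [[0, 0, 0], [0, 0, -0.06], 0.32],
    [[0, 0, 0], [0, 0, -0.1], 0.32],
    [[0, 0, 0], [0, 0, -0.12], 0.5],
    [[0, 0, 0], [0.024, 0, -0.12], 0.5],
    [[0, 0, 0], [0.047, 0, -0.12], 0.5],
    [[0, 0, 0], [0.047, 0, -0.12], 0.5],
    [[0, 0, 0], [0.047, 0, -0.12], 0.5]
  ],
  "force": 8
}}

```text
time: 26.28
position: [0.5577, -0.2504, 0.1899]
orientation: [0.997, 0.083, -0.001, -0.0]
wrist_force: [0.6, -0.0, -1.0]
width: 0.752
gripper_force: 0.0
```

```bash
python3 st.py; python3 - <<'E'
from h import *
P=np.array([.5122,-.258,.1665])
for l in((47,17,171),(47,-17,171),(23,32,104),(23,32,152),(59,32,152),(0,17,132),(0,-17,132)): print(l,proj("side",place(P,l))[0].round(1))
E
python3 asc.py side 355 160 24 26
```

```text
[ 5.57900e-01 -2.50600e-01  1.90500e-01  2.68500e-01  1.43100e-01
  3.26000e-02  6.82887e+01  0.00000e+00] 26.575 [ -9.54   0.   179.99] [-0.019 -0.018  0.029]
(47, 17, 171) [349.3 156.7]
(47, -17, 171) [353.  154.2]
(23, 32, 104) [353.3 178.1]
(23, 32, 152) [354.1 164.4]
(59, 32, 152) [344.  162.7]
(0, 17, 132) [361.8 170. ]
(0, -17, 132) [365.3 167.3]
134 ...........-++++++############-..............-++
135 ...........-++++++++##########-..............---
136 ...........-++++++++##++++####-.................
137 ...........--++++++##+-...----..................
138 ...........--+++++++#+.........................-
139 ...........-++++++++++.................----.....
140 ............-+++++++#+..................--......
141 ............------+++-..........................
142 ...................---..........................
143 ................................................
144 ................................................
145 ................................................
146 ................................................
147 ................................................
14
[... 1410 characters left out ...]
++###+-+#++#+##+#+
175 -----........-------------++++++++++-+##########
176 ---.........-------------++++++++++++###########
177 ..-........-------------++++--++++++############
178 .--......--------------++++-----+++###########+#
179 ---..-----------------++++++--++++##############
180 ----------------------+++++++++++++######+++#+##
181 ----------------------++++++++++++++#####-.---++
182 ----------------------+++++++++++++#####+-....--
183 ++-------------------+++++++++++++++####+.......
184 ++++++++-------------+++++++++++++++####+-......
185 +++++++++++++--------++++++++++++++++###+-.....-
side x from 331 t 26.625 [ 0.55834952 -0.25064402  0.19064041] [ 0.2  0.4 -0.5] 0.7472563504180593
```

>>> {"method": "drive_tool", "body": {
  "plan": [
    [[0, 0, 0], [0, 0, 0.03], 0.5],
    [[0, 0, 0], [0, 0, 0.05], 0.5],
    [[0, 0, 0], [0, 0, 0.06], 0.5],
    [[0, 0, 0], [0, 0, 0.065], 0.5],
    [[0, 0, 0], [0, 0, 0.065], 0.2],
    [[0, 0, 0], [0, 0, 0.065], 0],
    [[0, 0, 0], [0, 0, 0.065], -0.2],
    [[0, 0, 0], [0, 0, 0.065], -0.45],
    [[0, 0, 0], [0, 0, 0.065], -0.45],
    [[0, 0, 0], [0, 0, 0.065], -0.45]
  ],
  "force": 8
}}

```text
time: 27.88
position: [0.5589, -0.2507, 0.1259]
orientation: [0.997, 0.083, 0.0, 0.0]
wrist_force: [0.2, -0.2, 2.5]
width: 0.368
gripper_force: 8.0
```

```bash
python3 st.py
```

```text
[ 0.5589 -0.2507  0.1258 -0.2892 -0.9168  2.9616 33.7033  8.0002] 28.175 [-9.5600e+00  4.0000e-02  1.7997e+02] [-0.119  0.015 -0.046]
```

>>> {"method": "drive_tool", "body": {
  "plan": [
    [[0, 0, 0], [-0.003, 0, -0.001], -0.45],
    [[0, 0, 0], [-0.0067, 0, -0.002], -0.45],
    [[0, 0, 0], [-0.014, 0, -0.0035], -0.45],
    [[0, 0, 0], [-0.0215, 0, -0.004], -0.45],
    [[0, 0, 0], [-0.029, 0, -0.004], -0.45],
    [[0, 0, 0], [-0.0365, 0, -0.003], -0.45],
    [[0, 0, 0], [-0.0437, 0, -0.0015], -0.45],
    [[0, 0, 0], [-0.051, 0, 0.001], -0.45],
    [[0, 0, 0], [-0.0576, 0, 0.004], -0.45],
    [[0, 0, 0], [-0.064, 0, 0.008], -0.45],
    [[0, 0, 0], [-0.064, 0, 0.008], -0.45]
  ]
}}

```text
time: 29.55
position: [0.4949, -0.2615, 0.1172]
orientation: [0.997, 0.083, -0.0, 0.0]
wrist_force: [1.0, -4.6, 1.0]
width: 0.367
gripper_force: 8.0
```

```bash
python3 st.py
```

```text
[ 0.4955 -0.2614  0.1175  0.254  -4.8718  1.0351 33.7378  8.    ] 29.85 [ -9.58   0.   179.97] [-0.858  0.091 -0.068]
```

Still held (33.7 mm), forces small. Continue down to shut.

>>> {"method": "drive_tool", "body": {
  "plan": [
    [[0, 0, 0], [-0.006, 0, 0.0045], -0.45],
    [[0, 0, 0], [-0.0115, 0, 0.0097], -0.45],
    [[0, 0, 0], [-0.0163, 0, 0.0153], -0.45],
    [[0, 0, 0], [-0.0206, 0, 0.0214], -0.45],
    [[0, 0, 0], [-0.0242, 0, 0.028], -0.45],
    [[0, 0, 0], [-0.0267, 0, 0.0337], -0.45],
    [[0, 0, 0], [-0.028, 0, 0.0375], -0.45],
    [[0, 0, 0], [-0.028, 0, 0.0375], -0.45]
  ]
}}

```text
time: 30.85
position: [0.4677, -0.2661, 0.0795]
orientation: [0.997, 0.083, 0.0, 0.0]
wrist_force: [0.7, -5.6, -0.7]
width: 0.371
gripper_force: 8.0
```

```bash
python3 st.py
```

```text
[ 0.4676 -0.2662  0.0795  0.6541 -5.926  -0.0629 33.6687  8.0001] 31.15 [ -9.56  -0.   179.97] [-1.059 -0.092  0.018]
```

Shut pose reached (same as the first pinch). Release and retreat up.

>>> {"method": "drive_tool", "body": {
  "plan": [
    [[0, 0, 0], [0, 0.002, 0], 0.0],
    [[0, 0, 0], [0, 0.002, 0], 0.4],
    [[0, 0, 0], [0, 0.002, 0], 0.4],
    [[0, 0, 0], [0, 0.002, -0.02], 0.4],
    [[0, 0, 0], [0, 0.002, -0.06], 0.4],
    [[0, 0, 0], [0, 0.002, -0.11], 0.4],
    [[0, 0, 0], [-0.03, 0.04, -0.15], 0.4],
    [[0, 0, 0], [-0.06, 0.09, -0.15], 0.4],
    [[0, 0, 0], [-0.09, 0.14, -0.15], 0.4],
    [[0, 0, 0], [-0.09, 0.14, -0.15], 0.4]
  ]
}}

```text
time: 32.4
position: [0.4008, -0.4214, 0.2293]
orientation: [0.997, 0.081, -0.0, -0.0]
wrist_force: [-0.1, 0.6, -0.8]
width: 0.7
gripper_force: 0.0
```

```bash
python3 st.py; python3 - <<'E'
from h import *
for n in("side","top"):
    a=cv2.imread(f"pics/{n}0.png").astype(int);b=bot.grab_frame(n).astype(int);d=abs(a-b).mean(2)
    for lab,c in(("phot",(0,0,120)),("hood",(-1,0,140)),("stand left",None),("stand mid",None),("stand right",None)):
        P=place([.5122,-.258,.1665],c) if c else place(np.load("ps2.npy"),(3,{"stand left":84,"stand mid":0,"stand right":-84}[lab],90))
        u=proj(n,P)[0].round().astype(int);print(n,lab,u,d[u[1]-9:u[1]+10,u[0]-7:u[0]+8].mean().round(1),d[u[1]-9:u[1]+10,u[0]-7:u[0]+8].max().round())
E
python3 asc.py side 363 165 24 20
```

```text
[ 4.02500e-01 -4.18000e-01  2.29700e-01  3.47000e-02  2.92900e-01
 -1.33300e-01  6.37601e+01  0.00000e+00] 32.7 [-9.6700e+00  1.0000e-02 -1.7998e+02] [-0.023 -0.043 -0.005]
side phot [363 172] 5.2 13.0
side hood [364 166] 6.2 13.0
side stand left [272 225] 67.4 171.0
side stand mid [296 216] 4.6 13.0
side stand right [319 208] 4.4 13.0
top phot [386 177] 9.0 15.0
top hood [387 175] 9.6 15.0
top stand left [257 231] 29.6 134.0
top stand mid [282 225] 6.0 14.0
top stand right [308 219] 5.6 13.0
145 ................................................
146 ................................................
147 ................................................
148 ................................................
149 ................................................
150 ................................................
151 ................................................
152 ................................................
153 ................................................
154 ................................................
155 ................................................
156 ...............
[... 915 characters left out ...]
-+++######+++++++##
174 ...............---------------++++#####++++++###
175 ...............-----------------++##############
176 ...............----------------++###############
177 ...............---------------++################
178 ..............---------------++###############+-
179 ..............-++++----------+##############++-.
180 -............-+++++++++++++++#####++++#####+-.--
181 -------.....--++++++++++++++#####-.---+++#+-...-
182 --------------+++++++++++++#+###+-....-----.....
183 --------------++++++++++++++####+-..............
184 -------------++++++++++++++++###+-..............
side x from 339 t 32.85 [ 0.40297559 -0.41793588  0.23013766] [ 0.5 -0.3  1.2] 0.6987193033577934
```

The photometer and hood match the starting picture, the other two slides haven't moved, and the arm is clear, so I'm handing in.

```bash
python3 -c "
from plant import bot
print(bot.hand_in())"
```

```text
the job is handed in; nothing more can be done
None
```

The large-window slide was pushed down until it met the slot's floor and the ball's side force fell away, and the hood is shut again. The other two slides look unmoved in the last pictures. I handed the job in at about 33 s; the hand-in gave no verdict, so I don't know how it was judged.

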